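# Put the micrometer away and snap its case shut

## Robot

A 7-joint arm with a two-finger parallel gripper is mounted at the origin on the work surface. World frame = base frame: x ahead of the robot, y to its left, z up, the work surface at z = 0. Lengths are in mm, angles in rad, forces in N, time in s.
With the tool pointing down it reaches from about 400 to 875 mm from the base axis. Payload 4.4 kg.
Tool frame: the origin (TCP) lies midway between the tips of the shut fingers; the grasp point (between the pads) lies 19 mm behind it; z points along the fingers, y is the line along which they close (so a half turn about z gives the same grasp; the last joint's range is limited). The gripper opens to 85 mm and grips with 20 to 120 N. Pads are 22 mm wide; open, the fingers measure 114 mm over their backs; the gripper's body (76 mm by 85 mm) begins 54 mm behind the grasp point. The pads swing forward as they close: fully open they stand 13 mm farther back than shut.
Start: joints at [-1.189, 0.628, 0.038, 1.517, -0.027, 0.996, -0.02], TCP at [281.419, 585.936, 231.313] pointing down, gripper open.
Joint ranges: [-3.06, 3.06], [-0.37, 2.12], [-1.25, 1.32], [0.18, 2.47], [-1.1, 4.24], [0.23, 1.98], [-2.94, 2.94]. Speed limits (rad/s): [2.57, 2.57, 3.14, 3.14, 3.14, 3.14, 3.14].

## Interface

Orientations are given as [roll, pitch, yaw] about the fixed x, y, z axes, in that order (R = Rz(yaw) Ry(pitch) Rx(roll)).
In Python, from cell import ctrl gives the robot as it stands. The module is installed in compiled form; this text tells all that it offers.
- The arm moves only by the tool step_arm, never from a script. Its argument "commands" is one flat list of numbers, 7 for each row, row after row: the shift along the tool's x, y, z in cm, then the turn, a rotation vector about the tool's x, y, z in rad, then the opening, from 0 (shut) to 1 (fully open). A call has 1 to 10 rows; each row is the pose to reach, as a shift and turn from the pose commanded when the call began, along the tool's axes at that moment; what a row does not reach only later rows make up. A row lasts 1/10 s, in which the tool goes at most 50 mm and 8.59 degrees, less where a joint would pass 70% of its speed; a pose out of reach is approached as far as the arm can. A call with a gripper value outside its range is refused whole. The fingers move at their own pace and stop on an object; the grip force is fixed at half the most. Time passes only in rows, so rows that repeat a pose let the fingers close. It gives the time, the measured TCP pose, the force, the opening and the grip force at its end, in the units of the state.
- ctrl.read_state(): the state, without advancing time (a new reading comes with each control period).
- ctrl.get_image(name): name is "side" or "top"; returns a dict with "image" (420x560x3 uint8, red, green, blue), "range_z" (420x560 float32, mm along the optical axis (not along the pixel's ray), 0 where there is no reading), "vfov" (degrees; the focal length in pixels is half the picture's height over the tangent of half this angle, whatever the lens; pixels are square), "cx", "cy" (the principal point, pixels), "world_to_cam" (4x4, takes a point from world to camera coordinates). Camera axes: x right, y down, z forward; pixel columns grow to the right and rows downward; lengths in mm; the calibration is good to about 2 mm. A picture is of the moment at which its call begins.
- ctrl.finish_job(): hands the job in; it is judged then, once.
The state is a dict: "clock": time; "qpos": joint angles; "qd": joint speeds; "tau": joint torques, N m; "eef_pos": TCP position; "tool_rot": TCP orientation; "force": force on the tool from outside, world axes, zero at the start; "torque": the same for the moment, N m; "width": finger opening in mm; "gripper_force": force on a finger pad.
Only numpy, scipy, OpenCV 4.12 (cv2) and the standard library are available. Lean on these libraries where they do the work, as an engineer would, in place of code of your own. Each camera call takes 0.05 s, during which the arm holds its last target. There are 200 camera calls.

## Task

Put the digital micrometer away: lay it gently, without dropping it, into the fitted recess of its open case, display up and with the thimble in the narrow end of the recess. Then swing the case's lid over and press its front edge down past the snap catch until the lid is fully shut and stays shut. Leave everything else on the bench where it is.

Things in the scene. Friction and masses are not known exactly. Their poses are not given: they have to be found in the camera images.
- micrometer: The digital micrometer, 22 mm thick, about 270 g. Origin on its underside in the middle of the grip section, near its centre of mass; y along the spindle. There it is 54 mm across x with flat parallel sides (y -14 to 12): display housing at -x, steel boss at +x. The 19 mm thimble (line x = 17) reaches to y = -82 mm, the U frame with the anvil to y = 70 mm (x -25 to 25). z is up, display up.
- case: The dark grey open case, 124 mm (x) by 190 mm (y), fixed to the bench. Origin: centre of its underside; front -x, lid hinged along its far +x edge. Rim 30 mm up; foam inside, top 27 mm up, with the recess 10 mm deep. Laid right, the micrometer has the case's axes: housing to the front (-x), thimble to -y. The lid cannot shut on a micrometer lying on top of the foam.
- nest (a point): Where the micrometer's origin belongs: on the recess floor, 17 mm above the bench, at x 0, y +6 mm in the case; axes as the case. The recess leaves 6 mm all round the micrometer's outline; the thimble end is narrow. Finger wells as deep as the recess, 40 mm wide (y +-20 from here), reach x +-56 mm. The laid micrometer's top is 39 mm above the bench.
- lid (a joint): Lid angle, rad: 0 shut, starts at 1.75 to 1.92, leaning back past upright (stop 2.0). A stiff hinge holds it above about 0.6 rad; below that it falls until its snap tongue rests on the catch at about 0.08 rad, front edge 10 mm up. A push of about 11 N down at the front edge (double at mid-lid) rides it over the catch; it snaps to 0 and stays (under 0.01).
- lid_edge (a point): Point to push on, on the lid's outer face: middle of its length, 12 mm in from the free front edge, 112 mm from the hinge line; 50 mm above the bench when shut. Its frame turns with the lid: z is the face's outward normal (up when shut), x points to the hinge. The lid is a shell 124 x 190 x 20 mm; a springy tongue 34 mm wide juts 6 mm past its front edge and 15 mm below its rim.
- lid_hinge (a point): Middle of the hinge line, at the case's far edge: 62 mm behind its origin, 30 mm above the bench. The lid turns about the line through it along the case's y axis.
- part0: A small white turned plastic part (24 mm high, 24 mm across), standing in the middle, between the case and the micrometer; not part of the job. Its origin is the centre of its underside.
- part1: Another such white turned part, standing nearer the robot; not part of the job. Its origin is the centre of its underside.
- part2: Another such white turned part, standing farther back; not part of the job. Its origin is the centre of its underside.
- ring_gauge: A steel setting ring, 60 mm across, 18 mm high, lying flat behind the middle; not part of the job. Its origin is the centre of its underside.
- lens: A dark microscope objective, 34 mm across, 52 mm high, standing at the left; not part of the job. Its origin is the centre of its underside.
- cleaner: A white bottle of lens cleaner, 48 mm across, 120 mm high, standing at the left; not part of the job. Its origin is the centre of its underside.
- caliper: A digital caliper, 233 mm long, lying flat at the right; not part of the job. Its origin is the centre of its underside.
Not all that is in view belongs to the job. Leave any green or purple look-alike of the micrometer alone.

How it is judged (in metres and radians):
On the way, in this order (a step that is already met when the one before it is completed fails the run):
1. the micrometer lies released in the recess of the case, the lid still open (x of micrometer in the frame of nest between -0.01 and 0.01 m and y of micrometer in the frame of nest between -0.01 and 0.01 m and z of micrometer in the frame of nest between -0.003 and 0.003 m and angle between micrometer's own z axis and vertical below 0.1 rad and angle between the x axis of micrometer and the x axis of case, either way round below 0.25 rad and contact force between the fingers and micrometer below 0.1 N and value of joint lid above 0.3 rad), for 0.2 s.
2. the lid is pressed past its catch and fully shut (value of joint lid below 0.025 rad), for 0.2 s.
At the end, for the whole second after the job is handed in: The micrometer lies flat on the floor of the recess, display up, within 10 mm of its place along and across and 3 mm in height, aligned with the case within 0.25 rad, at rest and released, and the lid is snapped shut (joint under 0.025 rad) (x of micrometer in the frame of nest between -0.01 and 0.01 m and y of micrometer in the frame of nest between -0.01 and 0.01 m and z of micrometer in the frame of nest between -0.003 and 0.003 m and angle between micrometer's own z axis and vertical below 0.1 rad and angle between the x axis of micrometer and the x axis of case, either way round below 0.25 rad and contact force between the fingers and micrometer below 0.1 N and linear speed of micrometer below 0.02 m/s and value of joint lid below 0.025 rad); the robot touches nothing.
It fails at once if the micrometer is dropped (it falls unheld at more than 0.6 m/s, that is from more than about 18 mm) (linear speed of micrometer above 0.6 m/s and contact force between the fingers and micrometer below 0.1 N).
It fails at once if a bystander is knocked over or moved by more than 30 mm (distance of any of part0, part1, part2, ring_gauge, lens, cleaner, caliper from where it was at the start of the episode above 0.03 m or angle between any of part0, part1, part2, ring_gauge, lens, cleaner, caliper's own z axis and vertical above 0.5 rad).
It also fails if it takes over 53 s, if anything falls off the work surface, if the arm or the gripper's body presses on something with over 40 N, if the wrist force passes 120 N, or if a joint passes its speed limit or range.

## Working session

There is one attempt and no reset: what is moved stays moved. The work goes in short steps, Python scripts to look and compute and a tool call to move; the robot and the scene stay as the last step left them, time stands still between calls to the robot, and variables do not carry over. Pictures are saved under pics/ and viewed, at most 10 in all, crops included, and the job is handed in when it is done.

Besides the shell and the picture viewer there is one more tool, called by a JSON object that holds its "op" and its "data". step_arm: Moves the arm, as the interface text tells. Its arguments: {"type":"object","properties":{"commands":{"type":"array"}},"required":["commands"]}

```bash
mkdir -p pics
cat > h.py <<'E'
import numpy as np, cv2
from cell import ctrl
def grab(n):
    d=ctrl.get_image(n); return d
def K(d):
    f=d["image"].shape[0]/2/np.tan(np.radians(d["vfov"])/2); return f,d["cx"],d["cy"]
def cloud(d):
    f,cx,cy=K(d); z=d["range_z"].astype(float); v,u=np.mgrid[:z.shape[0],:z.shape[1]]
    P=np.stack([(u-cx)/f*z,(v-cy)/f*z,z],-1); T=np.linalg.inv(np.array(d["world_to_cam"]))
    W=P@T[:3,:3].T+T[:3,3]; W[z==0]=np.nan; return W
def ray(d,u,v,h):
    f,cx,cy=K(d); T=np.linalg.inv(np.array(d["world_to_cam"])); r=T[:3,:3]@np.array([(u-cx)/f,(v-cy)/f,1]); c=T[:3,3]
    return c+r*(h-c[2])/r[2]
def proj(d,p):
    f,cx,cy=K(d); q=np.array(d["world_to_cam"])@np.append(p,1.); return f*q[0]/q[2]+cx,f*q[1]/q[2]+cy
def save(d,n): cv2.imwrite("pics/"+n,cv2.cvtColor(d["image"],cv2.COLOR_RGB2BGR))
E
python3 - <<'E'
from h import *
for n in("top","side"):
    d=grab(n); save(d,n+"0.png"); np.savez(n+"0.npz",**d)
    print(n,d["vfov"],np.linalg.inv(d["world_to_cam"]).round(2).tolist(),d["range_z"].min(),d["range_z"].max())
print(ctrl.read_state())
E
```

```text
top 49.6567721330387 [[0.01, -1.0, 0.1, 371.82], [-1.0, -0.01, 0.0, -7.91], [-0.0, -0.1, -1.0, 1201.98], [0.0, 0.0, 0.0, 1.0]] 0.0 2075.9897
side 53.42017236235644 [[-0.96, -0.14, 0.25, 223.01], [-0.29, 0.47, -0.83, 920.32], [-0.0, -0.87, -0.49, 629.0], [0.0, 0.0, 0.0, 1.0]] 0.0 3840.877
{'clock': 0.1, 'qpos': array([-1.18878832,  0.62926323,  0.03843011,  1.51824175, -0.02700805,
        0.99630445, -0.01998699]), 'qd': array([-0.00137676, -0.0013842 , -0.00173937, -0.00053527, -0.0011644 ,
       -0.00152594, -0.00091868]), 'tau': array([ 2.59296881e-03, -5.64528179e+01,  1.23047322e+00, -1.93973333e+01,
        1.12987575e-02,  5.38516717e-03, -3.83813745e-05]), 'eef_pos': array([281.16846304, 585.43268247, 230.48295115]), 'tool_rot': array([-3.13989316e+00,  1.71260587e-06,  2.69380572e+00]), 'force': array([ 0.12256536,  0.725649  , -0.59479856]), 'torque': array([-0.02041047,  0.04419366, -0.00791476]), 'gripper_force': 0.0, 'width': 85.28534306683491}
```

View pics/top0.png

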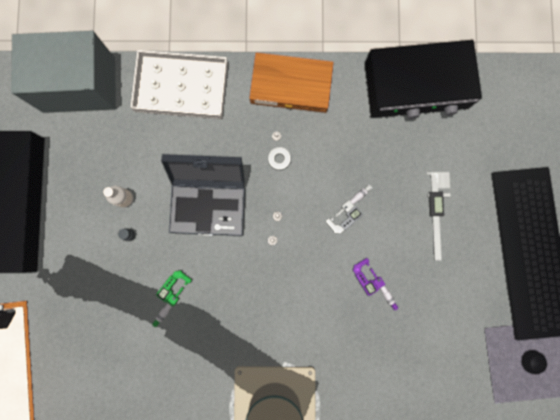

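View pics/side0.png

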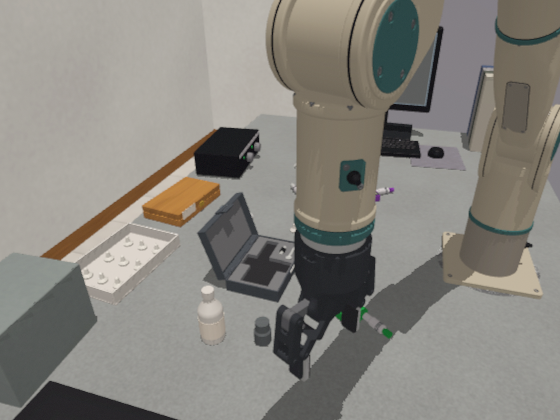

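The top view shows the case at (207,195) with its lid hinged at the top edge (+x), the silver micrometer at (350,210) with its thimble up and to the right, and parts at (277,135), (277,216) and (272,240). The ring is at (279,158). The side view is blocked by the arm. I'll zoom in and measure from the depth data.

Run:
```python
from h import *
d=dict(np.load("top0.npz")); im=cv2.cvtColor(d["image"],cv2.COLOR_RGB2BGR)
a=cv2.resize(im[145:245,155:255],(390,390),interpolation=cv2.INTER_CUBIC)
b=cv2.resize(im[170:245,315:390],(390,390),interpolation=cv2.INTER_CUBIC)
cv2.imwrite("pics/crop.png",np.hstack([a,b]))
W=cloud(d); 
m=W[170:245,315:390]; f=(m[...,2]>9)
n,l,s,c=cv2.connectedComponentsWithStats(f.astype(np.uint8))
i=1+np.argmax(s[1:,4]); p=m[l==i]; print("mic",len(p),s[i],np.percentile(p[:,2],[5,50,95]),np.nanmedian(m[...,2]))
(r)=cv2.minAreaRect(p[:,:2].astype(np.float32)); print(r, cv2.boxPoints(r).round(0).tolist())
# brightness mask cast on plane z=15
g=cv2.cvtColor(im,cv2.COLOR_BGR2GRAY)
q=W[140:245,150:260].reshape(-1,3); 
for lo,hi in((15,22),(24,34),(40,200)):
    k=q[(q[:,2]>lo)&(q[:,2]<hi)]; r=cv2.minAreaRect(k[:,:2].astype(np.float32)); print(lo,len(k),r,np.median(k,0).round(1), k[:,2].max())
```

```text
mic 639 [ 11  15  46  49 639] [13.33662045 20.50951895 25.96372115] 1.2665261584436394
((508.0699157714844, -201.45602416992188), (53.42685317993164, 153.09278869628906), 41.79521560668945) [[437.0, -162.0], [539.0, -276.0], [579.0, -241.0], [477.0, -127.0]]
15 1335 ((511.4332275390625, 180.80752563476562), (189.9451141357422, 141.46083068847656), 88.13612365722656) [510.4 193.9  18.5] 21.978094739879452
24 2297 ((511.1522216796875, 181.18093872070312), (191.30426025390625, 145.75344848632812), 87.79118347167969) [512.  159.6  28.9] 33.99480822561327
40 1906 ((595.124755859375, 178.23190307617188), (191.0150146484375, 55.35007858276367), 88.749267578125) [600.3 177.7 101.6] 163.33967022273532
```

View pics/crop.png

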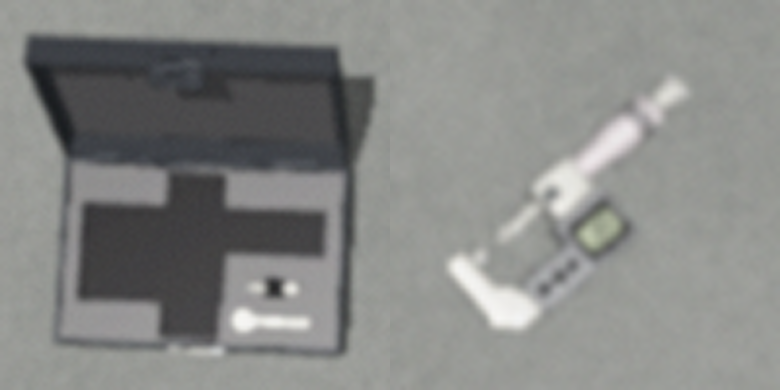

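The micrometer measures 153 x 53 mm, as expected. Its origin is about (504,-197), yaw about 0.73, and its top is about 21 mm up. Next I'll measure the case recess and start moving.

```bash
cat >> h.py <<'E'
from scipy.spatial.transform import Rotation as R
def go(p,yaw,s=None,rp=(np.pi,0)):
    s=s or ctrl.read_state(); A=R.from_euler("xyz",s["tool_rot"]); B=R.from_euler("xyz",[rp[0],rp[1],yaw])
    print("shift cm",(A.inv().apply(np.array(p)-s["eef_pos"])/10).round(2),"turn",(A.inv()*B).as_rotvec().round(3),"clock",s["clock"])
E
python3 - <<'E'
from h import *
d=dict(np.load("top0.npz")); im=d["image"]; g=im.max(2).astype(int)
W=cloud(d)
# recess: floor depth & dark
m=np.zeros(g.shape,np.uint8); m[180:240,165:250]=1
print("foam",np.nanmedian(W[225:232,176:192,2]),"floor",np.nanmedian(W[200:218,182:196,2]), "grey vals",g[228,180],g[208,190])
mm=((g<75)&(m>0)&(W[...,2]<24)).astype(np.uint8)
n,l,s,c=cv2.connectedComponentsWithStats(mm); 
for i in range(1,n):
    if s[i,4]>100:
        v,u=np.nonzero(l==i); P=np.array([ray(d,a,b,22) for a,b in zip(u,v)]); print(s[i],c[i]); 
        # along x strip -> finger well = tall columns
        cols=np.bincount(u,minlength=560); 
        w=[a for a in range(560) if cols[a]>36]; print("well cols",w, cols[165:250])
        k=np.isin(u,w); print("well y",P[k,1].min(),P[k,1].max(),"x",P[k,0].min(),P[k,0].max(), "centre",P[k].mean(0))
        k2=u<min(w)-2; k3=u>max(w)+2; print("wide",P[k2].mean(0),P[k2].min(0),P[k2].max(0),"thin",P[k3].mean(0),P[k3].min(0),P[k3].max(0))
# rim front edge & lid
q=W[170:245,160:255].reshape(-1,3); k=q[(q[:,2]>24)&(q[:,2]<34)]
for y in (100,130,160,190,220,250,270): 
    t=k[abs(k[:,1]-y)<6]; print(y,np.percentile(t[:,0],1).round(1))
print("y ext",np.percentile(k[:,1],[0.3,99.7]))
go((440,150,230),1.9); go((504,-197,120),2.301)
E
```

```text
foam 27.981096303651952 floor 18.260426401155655 grey vals 151 64
[ 176  190   61   40 1258] [200.92368839 208.32432432]
well cols [199, 200, 201, 202, 203, 204, 205, 206, 207, 208, 209] [ 0  0  0  0  0  0  0  0  0  0  0 17 23 23 23 22 23 23 22 22 23 23 23 23
 23 23 23 23 22 21 22 23 32 32 40 40 40 40 40 40 40 40 39 40 39 31 23 11
 10  9 10  9  9  9  9  9  9  9  9  9  9  9  9  9  9  9  9  9 10  9 10 10
  0  0  0  0  0  0  0  0  0  0  0  0  0]
well y 173.78597587434726 202.19414063342305 x 454.78149647386806 557.6730429784532 centre [506.22664756 187.98215816  22.        ]
wide [506.6169566  234.89567472  22.        ] [475.67456954 208.18586114  22.        ] [536.23073024 261.76992515  22.        ] thin [520.74984634 135.9320035   22.        ] [507.44429773 104.14320557  22.        ] [533.89306762 167.52279522  22.        ]
100 439.2
130 439.0
160 441.3
190 438.8
220 443.6
250 443.4
270 444.5
y ext [ 85.55255207 276.82811218]
shift cm [-33.17 -32.37   0.1 ] turn [-0.002  0.001  0.794] clock 0.1
shift cm [-53.96 -60.86  11.15] turn [-0.002  0.     0.393] clock 0.1
```

{"op": "step_arm", "data": {"commands": [-33.2,-32.4,0,0,0,0.39,1,-33.2,-32.4,0,0,0,0.39,1,-33.2,-32.4,0,0,0,0.39,1,-33.2,-32.4,0,0,0,0.39,1,-33.2,-32.4,0,0,0,0.39,1,-33.2,-32.4,0,0,0,0.39,1,-33.2,-32.4,0,0,0,0.39,1,-33.2,-32.4,0,0,0,0.39,1,-54,-60.9,0,0,0,0.39,1,-54,-60.9,0,0,0,0.39,1]}}

```text
clock: 1.1
eef_pos: [439.3, 110.3, 231.2]
tool_rot: [-3.142, 0.0, 2.304]
force: [0.5, 0.1, 0.1]
width: 85.4
gripper_force: 0.0
```

Run:
```python
from h import *
s=ctrl.read_state(); print(s["eef_pos"],s["tool_rot"],s["qpos"].round(2))
go((504,-197,130),2.301)
```

```text
[439.26777529 110.32327491 231.20590507] [-3.14154277e+00  2.27106152e-06  2.30396086e+00] [-0.45  0.36  0.19  2.05 -0.1   0.75  0.53]
shift cm [-27.17 -15.76  10.12] turn [-0.     0.     0.003] clock 1.1
```

{"op": "step_arm", "data": {"commands": [-27.2,-15.8,8,0,0,0,1,-27.2,-15.8,8,0,0,0,1,-27.2,-15.8,8,0,0,0,1,-27.2,-15.8,8,0,0,0,1,-27.2,-15.8,8,0,0,0,1,-27.2,-15.8,8,0,0,0,1,-27.2,-15.8,8,0,0,0,1,-27.2,-15.8,8,0,0,0,1,-27.2,-15.8,8,0,0,0,1,-27.2,-15.8,8,0,0,0,1]}}

```text
clock: 2.1
eef_pos: [503.7, -193.7, 151.3]
tool_rot: [3.141, -0.001, 2.306]
force: [-0.8, 0.1, -0.9]
width: 85.6
gripper_force: 0.0
```

Run:
```python
from h import *
d=grab("side"); np.savez("side1.npz",**d); save(d,"side1.png")
im=d["image"].copy(); W=cloud(d)
m=np.abs(W[...,0]-508)<130; m&=(np.abs(W[...,1]+201)<100)&(W[...,2]>9)&(W[...,2]<32); 
n,l,s,c=cv2.connectedComponentsWithStats(m.astype(np.uint8))
for i in range(1,n):
    if s[i,4]>30:
        p=W[l==i]; r=cv2.minAreaRect(p[:,:2].astype(np.float32)); print(s[i],r,np.percentile(p[:,2],[50,95]))
# lid plane and case from side
t=proj(d,(504,-197,22)); u=proj(d,(505,187,27)); print(t,u)
s=ctrl.read_state(); print(s["eef_pos"],s["tool_rot"]); go((504,-197,-2),2.301)
q=W[(W[...,2]>36)&(W[...,2]<200)&(abs(W[...,1]-181)<85)&(W[...,0]>540)&(W[...,0]<680)]
print(len(q)); 
c=q.mean(0); _,_,V=np.linalg.svd(q-c,full_matrices=False); print(c,V[2])
```

```text
[290 183  33  25 318] ((508.55303955078125, -200.55880737304688), (54.75122833251953, 158.1082000732422), 38.8931770324707) [17.51028866 23.35686256]
(np.float64(307.1677585348799), np.float64(191.65361580614658)) (np.float64(265.1902770125733), np.float64(262.93736370363337))
[ 503.81098303 -193.63029828  151.44801736] [ 3.14095947e+00 -8.74023476e-04  2.30631125e+00]
shift cm [-0.28 -0.22 15.34] turn [ 0.001 -0.001  0.005] clock 2.15
1885
[600.46607064 181.26621966  95.1841443 ] [-0.97023551  0.03310848  0.2398893 ]
```

View pics/side1.png

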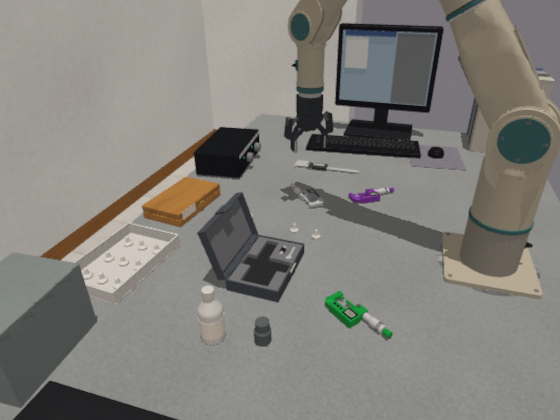

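The side view, with the case at (265,263) and the micrometer at (307,192), agrees to within 1 mm. The lid stands at about 1.81 rad and the case yaw is about -0.034. Descending now.

{"op": "step_arm", "data": {"commands": [-0.3,-0.2,4,0,0,0,1,-0.3,-0.2,8,0,0,0,1,-0.3,-0.2,11,0,0,0,1,-0.3,-0.2,13,0,0,0,1,-0.3,-0.2,14,0,0,0,1,-0.3,-0.2,14.7,0,0,0,1,-0.3,-0.2,15.2,0,0,0,1,-0.3,-0.2,15.2,0,0,0,1,-0.3,-0.2,15.2,0,0,0,1]}}

```text
clock: 3.05
eef_pos: [504.8, -199.3, 0.1]
tool_rot: [3.141, 0.001, 2.304]
force: [0.6, 0.2, 0.3]
width: 85.3
gripper_force: 0.0
```

Run:
```python
from h import *
s=ctrl.read_state(); print(s["eef_pos"],s["force"],s["width"]); go((504,-197,-2),2.301)
d=grab("top"); save(d,"t2.png"); W=cloud(d)
m=W[150:250,310:395]; print(np.nanmedian(m[...,2]), (m[...,2]>35).sum())
```

```text
[ 5.04823601e+02 -1.99254198e+02  5.27704978e-02] [0.57439256 0.15219204 0.27324853] 85.27388350411556
shift cm [0.22 0.09 0.21] turn [0.001 0.001 0.003] clock 3.05
84.00125791351388 4304
```

Position is good. Correct along the tool x axis by 2 mm, go slightly lower, and close.

{"op": "step_arm", "data": {"commands": [0.2,0.1,0.1,0,0,0,1,0.2,0.1,0.1,0,0,0,0,0.2,0.1,0.1,0,0,0,0,0.2,0.1,0.1,0,0,0,0,0.2,0.1,0.1,0,0,0,0,0.2,0.1,0.1,0,0,0,0,0.2,0.1,0.1,0,0,0,0,0.2,0.1,0.1,0,0,0,0,0.2,0.1,0.1,0,0,0,0]}}

```text
clock: 4.0
eef_pos: [503.7, -196.9, -1.2]
tool_rot: [3.141, 0.0, 2.304]
force: [-0.6, 0.6, 6.2]
width: 52.6
gripper_force: 62.7
```

{"op": "step_arm", "data": {"commands": [0,0,-1,0,0,0,0,0,0,-3,0,0,0,0,0,0,-6,0,0,0,0,0,0,-10,0,0,0,0,0,0,-13,0,0,0,0,0,0,-14,0,0,0,0,0,0,-14,0,0,0,0]}}

```text
clock: 4.7
eef_pos: [504.3, -197.1, 139.4]
tool_rot: [3.14, 0.002, 2.304]
force: [0.4, -0.6, -2.8]
width: 52.6
gripper_force: 64.4
```

Run:
```python
from h import *
s=ctrl.read_state(); print(s["eef_pos"],s["tool_rot"],s["force"],s["width"],s["qpos"].round(2))
d=grab("side"); cv2.imwrite("pics/s3.png",cv2.resize(cv2.cvtColor(d["image"],cv2.COLOR_RGB2BGR)[80:240,230:400],None,fx=3,fy=3))
go((505,187.5,135),1.539)
```

```text
[ 504.25982782 -197.1266005   139.39742186] [3.14032972e+00 2.13075615e-03 2.30386747e+00] [ 0.35129375 -0.60261975 -2.7996164 ] 52.6348937185838 [ 0.22  0.6   0.16  1.92 -0.15  0.63  1.2 ]
shift cm [28.44 25.84  0.31] turn [-0.    -0.     0.765] clock 4.75
```

View pics/s3.png

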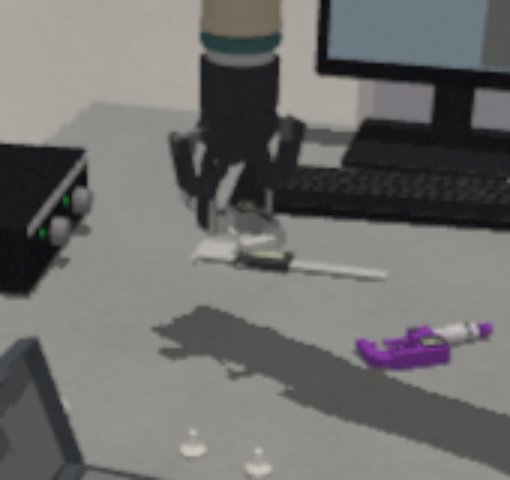

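The micrometer is held level in the fingers (near (240,220) in the crop), with its 2.8 N weight on the wrist. Moving it over the case.

{"op": "step_arm", "data": {"commands": [2,2,-1,0,0,0.05,0,5,4.5,-1,0,0,0.13,0,8,7,-1,0,0,0.22,0,11,10,-1,0,0,0.31,0,14,13,-1,0,0,0.4,0,17,16,-1,0,0,0.49,0,20,19,-1,0,0,0.58,0,23,21.5,-1,0,0,0.66,0,26,24,0,0,0,0.72,0,27.5,25.2,0,0,0,0.75,0]}}

```text
clock: 5.75
eef_pos: [503.9, 180.3, 134.8]
tool_rot: [-3.136, 0.001, 1.557]
force: [-0.7, 0.4, -3.3]
width: 52.4
gripper_force: 64.2
```

{"op": "step_arm", "data": {"commands": [0,0,0,0,0,0,0,0,0,0,0,0,0,0,0,0,0,0,0,0,0]}}

```text
clock: 6.05
eef_pos: [506.5, 174.1, 137.4]
tool_rot: [-3.14, 0.002, 1.552]
force: [0.4, -0.2, -3.1]
width: 53.0
gripper_force: 64.3
```

Run:
```python
from h import *
s=ctrl.read_state(); print(s["eef_pos"],s["tool_rot"],s["force"],s["width"])
go((505,187.5,80),1.537)
d=grab("top"); save(d,"t4.png"); W=cloud(d)
print("mic held: ")
d=grab("side"); np.savez("side4.npz",**d);save(d,"s4.png")
c=d["image"][150:310,190:360]; cv2.imwrite("pics/s4c.png",cv2.cvtColor(cv2.resize(c,None,fx=3.5,fy=3.5),cv2.COLOR_RGB2BGR))
```

```text
[506.52699144 174.14274233 137.38797799] [-3.14007245e+00  1.95334034e-03  1.55201058e+00] [ 0.3693542  -0.19459162 -3.09062658] 53.022768705209614
shift cm [ 1.34 -0.17  5.74] turn [-0.002  0.002  0.015] clock 6.05
mic held:
```

View pics/s4c.png

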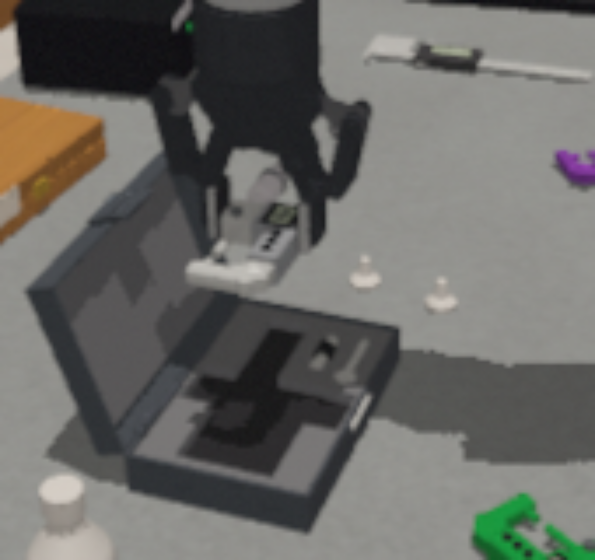

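Run:
```python
from h import *
d=dict(np.load("side4.npz")); W=cloud(d); g=d["image"].min(2)
b=(np.abs(W[...,0]-506)<32)&(W[...,1]>100)&(W[...,1]<270)&(W[...,2]>128)&(W[...,2]<166)
p=W[b]; print(len(p)); 
for y in range(190,270,8):
    t=p[abs(p[:,1]-y)<4]; 
    if len(t)>4: print(y,len(t),np.percentile(t,[2,98],axis=0).round(0).tolist())
print(np.percentile(p[:,1],[99,99.8]), p[:,1].max())
r=p[p[:,1]>215]; print("frame x mid",np.percentile(r[:,0],[1,99]), r[:,2].min(), np.percentile(r[:,2],[2,50,98]))
```

```text
713
190 72 [[476.0, 186.0, 145.0], [535.0, 194.0, 165.0]]
198 32 [[481.0, 195.0, 143.0], [524.0, 202.0, 163.0]]
206 34 [[481.0, 202.0, 145.0], [527.0, 209.0, 163.0]]
214 39 [[481.0, 210.0, 140.0], [527.0, 217.0, 163.0]]
222 51 [[481.0, 218.0, 144.0], [525.0, 225.0, 162.0]]
230 40 [[484.0, 226.0, 147.0], [530.0, 234.0, 157.0]]
238 103 [[484.0, 235.0, 145.0], [532.0, 242.0, 157.0]]
246 34 [[492.0, 242.0, 146.0], [527.0, 245.0, 157.0]]
[243.88498149 244.54943939] 245.9594179116998
frame x mid [481.29839041 531.91518001] 138.50586094924586 [144.10858817 154.59149747 161.53418419]
```

Held offset is under 1 mm in x and y. Lowering to just above the foam.

{"op": "step_arm", "data": {"commands": [0.6,-0.1,1,0,0,0.01,0,1.2,-0.2,2,0,0,0.015,0,1.3,-0.2,3.5,0,0,0.015,0,1.3,-0.2,5,0,0,0.015,0,1.3,-0.2,6.5,0,0,0.015,0,1.3,-0.2,7.8,0,0,0.015,0,1.3,-0.2,8.5,0,0,0.015,0,1.3,-0.2,8.5,0,0,0.015,0,1.3,-0.2,8.5,0,0,0.015,0,1.3,-0.2,8.5,0,0,0.015,0]}}

```text
clock: 7.15
eef_pos: [505.7, 189.2, 53.9]
tool_rot: [3.14, -0.0, 1.539]
force: [0.0, -0.2, -2.9]
width: 53.0
gripper_force: 64.3
```

Run:
```python
from h import *
s=ctrl.read_state(); print(s["eef_pos"],s["tool_rot"],s["force"],s["width"])
go((505,187.5,17),1.537)
```

```text
[505.71881011 189.21027353  53.88536658] [ 3.14038495e+00 -4.77933525e-04  1.53872352e+00] [ 0.02349018 -0.19299672 -2.89665449] 52.98490438335726
shift cm [-0.18 -0.07  3.69] turn [ 0.001 -0.     0.002] clock 7.15
```

{"op": "step_arm", "data": {"commands": [-0.2,-0.1,1,0,0,0,0,-0.2,-0.1,1.8,0,0,0,0,-0.2,-0.1,2.3,0,0,0,0,-0.2,-0.1,2.7,0,0,0,0,-0.2,-0.1,3.0,0,0,0,0,-0.2,-0.1,3.2,0,0,0,0,-0.2,-0.1,3.4,0,0,0,0,-0.2,-0.1,3.5,0,0,0,0,-0.2,-0.1,3.5,0,0,0,0]}}

```text
clock: 8.05
eef_pos: [504.1, 187.1, 18.3]
tool_rot: [3.142, -0.0, 1.539]
force: [0.1, -0.3, -2.8]
width: 52.9
gripper_force: 64.4
```

It's below the foam top with no contact, so it's inside the recess.

{"op": "step_arm", "data": {"commands": [0,0,0.1,0,0,0,0,0,0,0.15,0,0,0,0,0,0,0.2,0,0,0,0,0,0,0.25,0,0,0,0,0,0,0.25,0,0,0,0]}}

```text
clock: 8.55
eef_pos: [504.1, 187.1, 15.9]
tool_rot: [3.142, -0.0, 1.539]
force: [-0.7, 0.1, -2.2]
width: 52.6
gripper_force: 64.6
```

{"op": "step_arm", "data": {"commands": [0,0,0.1,0,0,0,0,0,0,0.1,0,0,0,0]}}

```text
clock: 8.75
eef_pos: [504.1, 187.1, 15.8]
tool_rot: [3.141, -0.001, 1.539]
force: [-2.6, -1.0, 6.7]
width: 52.6
gripper_force: 65.6
```

It's touching the floor. Releasing with a partial opening.

{"op": "step_arm", "data": {"commands": [0,0,0,0,0,0,0.76,0,0,0,0,0,0,0.76,0,0,0,0,0,0,0.76,0,0,0,0,0,0,0.76,0,0,-0.5,0,0,0,0.76,0,0,-1.5,0,0,0,0.76,0,0,-4,0,0,0,0.76,0,0,-8,0,0,0,0.76,0,0,-12,0,0,0,0.76,0,0,-12,0,0,0,0.76]}}

```text
clock: 9.75
eef_pos: [507.6, 187.8, 140.3]
tool_rot: [3.132, -0.004, 1.538]
force: [1.3, 0.3, -0.3]
width: 64.8
gripper_force: 0.0
```

Run:
```python
from h import *
s=ctrl.read_state(); print(s["eef_pos"],s["tool_rot"],s["force"],s["width"],s["qpos"].round(2))
d=grab("side"); c=d["image"][170:310,190:320]; cv2.imwrite("pics/s5.png",cv2.cvtColor(cv2.resize(c,None,fx=4,fy=4),cv2.COLOR_RGB2BGR))
W=cloud(d); g=d["image"].min(2)
b=(g>120)&(W[...,0]>455)&(W[...,0]<560)&(W[...,1]>200)&(W[...,1]<272)&(W[...,2]>30)&(W[...,2]<45)
p=W[b]; print(len(p),np.percentile(p,[2,50,98],axis=0).round(1).tolist())
```

```text
[507.58852849 187.774128   140.28949093] [ 3.13238353 -0.00379738  1.53845942] [ 1.29890648  0.33148646 -0.29374448] 64.78889665821995 [-0.69  0.64  0.44  1.93 -0.43  0.66 -0.02]
209 [[480.1, 201.0, 30.3], [495.6, 240.5, 34.1], [528.2, 256.3, 40.5]]
```

View pics/s5.png

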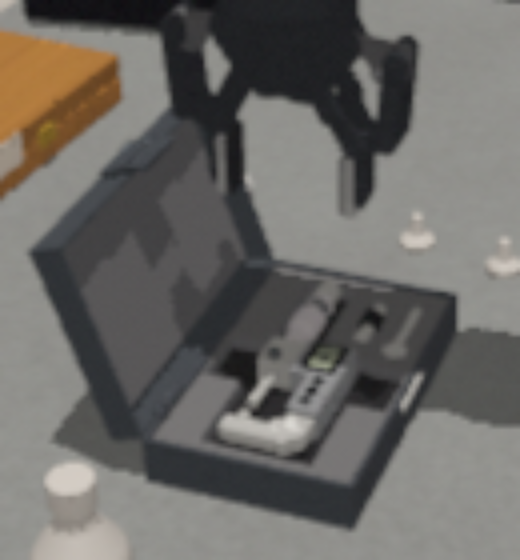

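The micrometer is seated display up, thimble toward -y: its top is about 40 mm up and its frame end is at y≈257, where it should be. Next, the lid: raise the tool, shut the fingers and move behind the lid.

{"op": "step_arm", "data": {"commands": [0,0,-4,0,0,0,0,-0.6,0,-7.5,0,0,0,0,-0.6,3,-7.5,0,0,0,0,-0.6,7,-7.5,0,0,0,0,-0.6,11,-7.5,0,0,0,0,-0.6,14.5,-7.5,0,0,0,0,-0.6,14.5,-7.5,0,0,0,0,-0.6,14.5,-7.5,0,0,0,0,-0.6,14.5,-7.5,0,0,0,0]}}

```text
clock: 10.7
eef_pos: [647.1, 176.7, 209.0]
tool_rot: [-3.139, 0.0, 1.539]
force: [-0.2, 0.3, 0.7]
width: -0.3
gripper_force: 0.0
```

Run:
```python
from h import *
s=ctrl.read_state(); print(s["eef_pos"],s["tool_rot"],s["force"],s["width"])
go((652,176.5,125),1.538)
H=np.array([566.8,30])
for t in [1.81,1.7,1.57,1.4,1.2,1.0,.8,.6,.5,.4]:
    n=np.array([np.sin(t),np.cos(t)]); e=H+105*np.array([-np.cos(t),np.sin(t)])+20*n+14.5*np.sin(t)*n
    print(t,e.round(0))
```

```text
[647.11078743 176.65974096 209.00259241] [-3.13874364e+00  3.25920718e-05  1.53889226e+00] [-0.17227083  0.27972882  0.71491398] -0.32855219957836945
shift cm [-0.    0.51  8.4 ] turn [-0.003  0.     0.001] clock 10.7
1.81 [625. 124.]
1.7 [614. 130.]
1.57 [601. 135.]
1.4 [583. 139.]
1.2 [560. 140.]
1.0 [537. 136.]
0.8 [515. 127.]
0.6 [496. 113.]
0.5 [488. 104.]
0.4 [480.  95.]
```

{"op": "step_arm", "data": {"commands": [0,0.5,2,0,0,0,0,0,0.5,5,0,0,0,0,0,0.5,7.5,0,0,0,0,0,0.5,8.4,0,0,0,0,0,0.5,8.4,0,0,0,0,0,0.5,8.4,0,0,0,0]}}

```text
clock: 11.3
eef_pos: [654.2, 176.6, 127.1]
tool_rot: [3.14, -0.0, 1.539]
force: [0.3, 0.4, 1.0]
width: -0.1
gripper_force: 0.0
```

{"op": "step_arm", "data": {"commands": [0,-1.5,0,0,0,0,0,0,-2.7,0,0,0,0,0,0,-3.3,-0.3,0,0,0,0,0,-3.8,-0.5,0,0,0,0,0,-4.4,-0.7,0,0,0,0,0,-5.1,-1.0,0,0,0,0,0,-5.7,-1.1,0,0,0,0,0,-6.3,-1.3,0,0,0,0,0,-6.9,-1.4,0,0,0,0]}}

```text
clock: 12.2
eef_pos: [584.3, 178.5, 139.9]
tool_rot: [-3.141, 0.0, 1.539]
force: [0.0, 0.4, -0.7]
width: -0.2
gripper_force: 0.3
```

Run:
```python
from h import *
s=ctrl.read_state(); print(s["eef_pos"],s["force"],s["torque"])
d=grab("side"); c=d["image"][150:310,170:330]; cv2.imwrite("pics/s6.png",cv2.cvtColor(cv2.resize(c,None,fx=3.5,fy=3.5),cv2.COLOR_RGB2BGR))
```

```text
[584.32328499 178.45811259 139.88224815] [ 0.00574165  0.40387567 -0.73714742] [ 0.0395539  -0.08087523  0.02333667]
```

View pics/s6.png

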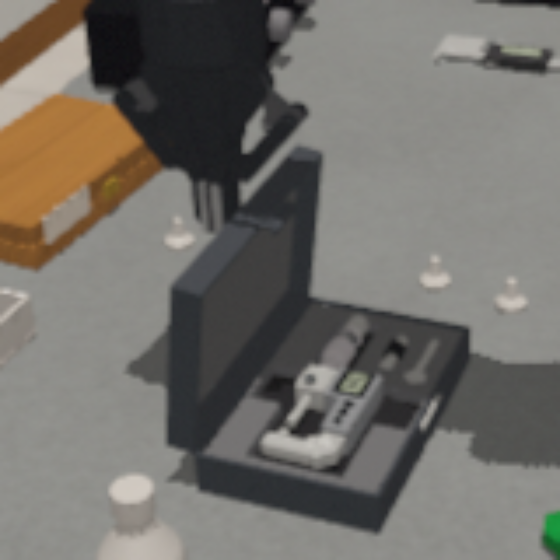

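The lid is now near 1.5 rad with the fingers at its back (crop (210,210)). Continuing along the arc.

{"op": "step_arm", "data": {"commands": [0,-1.2,0,0,0,0,0,0,-2.4,0,0,0,0,0,0,-3.6,0.1,0,0,0,0,0,-4.7,0.3,0,0,0,0,0,-5.8,0.7,0,0,0,0,0,-6.9,1.2,0,0,0,0,0,-7.9,1.9,0,0,0,0,0,-8.8,2.6,0,0,0,0,0,-9.6,3.5,0,0,0,0,0,-10.4,4.4,0,0,0,0]}}

```text
clock: 13.25
eef_pos: [480.4, 181.9, 95.4]
tool_rot: [-3.141, 0.0, 1.539]
force: [-0.7, 0.9, -0.1]
width: 0.0
gripper_force: 0.0
```

```bash
cat > lid.py <<'E'
from h import *
s=ctrl.read_state(); print(s["eef_pos"],s["force"])
d=grab("side"); W=cloud(d)
k=(np.abs(W[...,1]-240)<28)&(W[...,0]>445)&(W[...,0]<570)&(W[...,2]>40)&(W[...,2]<170)
p=W[k]; a=np.polyfit(566.8-p[:,0],p[:,2],1); r=p[:,2]-np.polyval(a,566.8-p[:,0]); q=p[abs(r)<4]; a=np.polyfit(566.8-q[:,0],q[:,2],1)
print("lid angle",np.arctan(a[0]),len(q),len(p),"z at hinge",a[1])
go((455,183,62),1.538)
E
python3 lid.py
```

```text
[480.36550214 181.85863609  95.36688199] [-0.70815396  0.93813581 -0.0649691 ]
lid angle 0.40434797551512053 487 693 z at hinge 55.26630459200767
shift cm [ 0.06 -2.25  3.21] turn [-0.005  0.001  0.001] clock 13.3
```

{"op": "step_arm", "data": {"commands": [0,-1.2,1,0,0,0,0,0,-2.2,2,0,0,0,0,0,-2.2,2.8,0,0,0,0,0,-2.2,3.3,0,0,0,0,0,-2.2,3.3,0,0,0,0]}}

```text
clock: 13.8
eef_pos: [459.6, 182.4, 62.3]
tool_rot: [3.141, 0.0, 1.538]
force: [0.3, 0.2, -0.5]
width: -0.5
gripper_force: 0.0
```

```bash
python3 lid.py
```

```text
[459.57273394 182.37218315  62.33868671] [ 0.33137098  0.20765564 -0.51422029]
lid angle 0.07484731417195678 880 909 z at hinge 51.12184313549604
shift cm [ 0.04 -0.47  0.07] turn [0.001 0.    0.   ] clock 13.85
```

The lid rests on its catch (0.075 rad). Pressing down at the front edge.

{"op": "step_arm", "data": {"commands": [0,-0.2,0.2,0,0,0,0,0,-0.2,0.4,0,0,0,0,0,-0.2,0.6,0,0,0,0,0,-0.2,0.8,0,0,0,0,0,-0.2,1.0,0,0,0,0,0,-0.2,1.2,0,0,0,0,0,-0.2,1.3,0,0,0,0,0,-0.2,1.3,0,0,0,0]}}

```text
clock: 14.65
eef_pos: [457.2, 182.6, 50.0]
tool_rot: [3.141, -0.0, 1.539]
force: [-2.2, -0.1, 3.6]
width: 0.0
gripper_force: 2.1
```

```bash
python3 lid.py
```

```text
[457.17837582 182.61890995  50.04108225] [-2.21858546 -0.14628632  3.63606448]
lid angle -1.7398768057945588e-05 903 905 z at hinge 50.94648472418974
shift cm [ 0.03 -0.22 -1.2 ] turn [ 0.    -0.     0.001] clock 14.7
```

Shut. Retreating upward and checking that it stays shut.

{"op": "step_arm", "data": {"commands": [0,0,-0.5,0,0,0,0,0,0,-2,0,0,0,0,0,0,-5,0,0,0,0,0,0,-9,0,0,0,0,0,0,-12,0,0,0,0,0,0,-12,0,0,0,0,0,0,-12,0,0,0,0,0,0,-12,0,0,0,0,0,0,-12,0,0,0,0]}}

```text
clock: 15.6
eef_pos: [456.1, 182.3, 168.7]
tool_rot: [-3.139, 0.001, 1.539]
force: [0.6, -0.8, 0.1]
width: -0.3
gripper_force: 0.0
```

```bash
python3 lid.py
python3 - <<'E'
from h import *
import cell
d=grab("side"); W=cloud(d); k=(abs(W[...,1]-182)<80)&(W[...,0]>445)&(W[...,0]<560)&(W[...,2]<70)
p=W[k]; print(np.percentile(p[:,2],[5,50,95]))
if np.percentile(p[:,2],95)<54: print(ctrl.finish_job())
E
```

```text
[456.1299951  182.27252496 168.71660065] [ 0.57200779 -0.76528277  0.06407803]
lid angle 0.0006142356832312346 897 900 z at hinge 50.89281831588495
shift cm [ 0.08 -0.11 10.68] turn [-0.002  0.001  0.001] clock 15.65
[49.19590803 51.10845114 52.94205673]
the job is handed in; nothing more can be done
None
```

The micrometer is in its recess, display up with the thimble in the narrow end; the lid is snapped shut (measured about 0.001 rad after I backed off), and the job was handed in at about 16 s, with no verdict returned.

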